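# Slide the rejected flange into the carton below the bench

### The arm

A 7-joint arm with a two-finger parallel gripper is mounted at the origin on the work surface. World frame = base frame: x ahead of the robot, y to its left, z up, the work surface at z = 0. Lengths are in m, angles in rad, forces in N, time in s.
With the tool pointing down it reaches from about 0.4 to 0.85 m from the base axis. Payload 10.4 kg.
Tool frame: the origin (TCP) lies on the centre line of the jaws, within the pads' length; the fingertips stand 17 mm ahead of it and the grasp point (between the pads) lies 2 mm behind it; z points along the fingers, y is the line along which they close (so a half turn about z gives the same grasp; the last joint's range is limited). The gripper opens to 85 mm and grips with 20 to 120 N. Pads are 22 mm wide; open, the fingers measure 114 mm over their backs; the gripper's body (76 mm by 85 mm) begins 54 mm behind the grasp point. The pads swing forward as they close: fully open they stand 13 mm farther back than shut.
Start: joints at [-1.353, 0.332, -0.065, 1.46, 0.022, 1.35, -0.088], TCP at [0.149, 0.607, 0.248] pointing down, gripper open.
Joint ranges: [-2.6, 2.6], [-0.5, 2.12], [-1.47, 1.34], [0.16, 2.42], [-1.27, 4.41], [0.06, 2.06], [-2.6, 2.6]. Speed limits (rad/s): [2.22, 2.22, 2.79, 2.79, 3.14, 3.14, 3.14].

### API

Orientations are given as a unit quaternion [x, y, z, w].
In Python, from workcell import sensors, imaging, order, spotter gives the robot as it stands. The module is installed in compiled form; this text tells all that it offers.
- The arm moves only by the shell command python3 -m inch 'ROWS' [FORCE]. ROWS is JSON, a list that holds one entry, the list of rows, each a list of 7 numbers: the shift along the tool's x, y, z in m, then the turn, a rotation vector about the tool's x, y, z in rad, then the closure, from -1 (fully open) to 1 (shut). In form: [[[x, y, z, ax, ay, az, hand], ...]]. A call has 1 to 10 rows; each row is the pose to reach, as a shift and turn from the pose commanded when the call began, along the tool's axes at that moment; what a row does not reach only later rows make up. A row lasts 1/10 s, in which the tool goes at most 50 mm and 8.59 degrees, less where a joint would pass 70% of its speed; a pose out of reach is approached as far as the arm can. A call with a gripper value outside its range is refused whole. The fingers move at their own pace and stop on an object; FORCE is the grip in N (left out, the last holds). Time passes only in rows, so rows that repeat a pose let the fingers close. It gives the time, the measured TCP pose, the force, the opening and the grip force at its end, in the units of the state.
- sensors.get_obs(): the state, without advancing time (a new reading comes with each control period).
- imaging.camera(name): name is "side" or "top" or "wrist"; returns the picture (480x640x3 uint8, blue, green, red); there is no depth.
- imaging.calibration(name): a dict with "mtx" (3x3 intrinsics, pixels), "R" (3x3) and "t" (3): a world point X has camera coordinates R X + t; the wrist camera has in their place "tool_from_camera" (4x4, takes a point from camera to tool coordinates, whose origin is the TCP and whose axes are the flange's). Camera axes: x right, y down, z forward; pixel columns grow to the right and rows downward; lengths in m; the calibration is good to about 2 mm. A picture is of the moment at which its call begins: read the wrist's pose just before it. calibration takes no time and is no camera call.
- order.hand_in(): hands the job in; it is judged then, once.
Trained networks look in the newest picture that a camera, given by its name, has taken for a name from the list of things; names that differ only in an ending like _2 or _b are one class to them, and where a whole thing is asked for, a point or a joint stands for the part that bears it (a point fixed in the world has none). Each returns a list of dicts, best first, with "conf" (0 to 1); they miss things now and then, are a little off and sometimes report something else, mostly with a low value. They report only what shows in the picture. A call takes as long as a camera call. They do not tell look-alikes from the thing itself.
- spotter.look_for(label, camera): "pixel" ([column, row] in pixels, amid what is visible of it).
The state is a dict: "clock": time; "joint_pos": joint angles; "joint_velocities": joint speeds; "tau": joint torques, N m; "position": TCP position; "ee_rot": TCP orientation; "ft_force": force on the tool from outside, world axes, zero at the start; "torque": the same for the moment, N m; "grip_width": opening from 0.0 (shut) to 1.0 (fully open); "grasp_force": force on a finger pad.
Only numpy, scipy, OpenCV 4.12 (cv2) and the standard library are available. Lean on these libraries where they do the work, as an engineer would, in place of code of your own. Each camera call takes 0.05 s, during which the arm holds its last target. There are 200 camera calls.

### The job

The blind flange with the red sticker is a reject: without lifting it, slide it along the bench and over the far edge so that it drops into the open reject carton standing just below. Leave the two flanges with green stickers where they lie.

Things in the scene. Friction and masses are not known exactly. Their poses are not given: they have to be found in the camera images.
- reject_flange: The reject. Aluminium blind flange: flat disc, 110 mm diameter, 20 mm thick, 0.3 to 0.6 kg, round RED sticker 52 mm across on top. Too wide to grip; slides when pushed at the rim. Origin: centre of its underside, z up. The bench top is z = 0, its straight far edge runs along y at x = 0.64; the flange tips over once its centre is past the edge.
- good_flange_1: A good one, to be left alone. Aluminium blind flange: flat disc, 110 mm diameter, 20 mm thick, 0.3 to 0.6 kg, round GREEN sticker 52 mm across on top. Too wide to grip; slides when pushed at the rim. Origin: centre of its underside, z up.
- good_flange_2: The other good one, to be left alone. Aluminium blind flange: flat disc, 110 mm diameter, 20 mm thick, 0.3 to 0.6 kg, round GREEN sticker 52 mm across on top. Too wide to grip; slides when pushed at the rim. Origin: centre of its underside, z up.
- reject_carton: Open brown carton with a red band, fixed on a stool beyond the far edge. 290 (x) by 240 (y) by 105 mm high, walls and floor 6 mm. Origin: centre of its underside, 150 mm below the bench top (rim 45 mm below it). x points away from the robot. The near wall is tucked under the bench; the opening runs at least 200 mm past the edge. Its middle is up to 80 mm left or right of the reject.
There are look-alikes about, which are no part of the job. Leave any orange or yellow look-alike of the reject_flange alone.

How it is judged:
At the end, for the whole second after the job is handed in: The red-stickered flange lies at rest inside the reject carton, its centre within the walls and at least 25 mm below the rim, any way up; both green-stickered flanges are within 20 mm of where they started (x of reject_flange in the frame of reject_carton between -0.139 and 0.139 m and y of reject_flange in the frame of reject_carton between -0.114 and 0.114 m and z of reject_flange in the frame of reject_carton between 0 and 0.08 m and linear speed of reject_flange below 0.03 m/s and distance of each of good_flange_1, good_flange_2 from where it was at the start of the episode below 0.02 m); the robot touches nothing.
It fails at once if the red-stickered flange is lifted: its underside's centre rises more than 30 mm above the bench top (height (world z) of reject_flange above 0.03 m).
It fails at once if a green-stickered flange is moved more than 20 mm (distance of any of good_flange_1, good_flange_2 from where it was at the start of the episode above 0.02 m).
It also fails if it takes over 35 s, if anything falls off the work surface, if the arm or the gripper's body presses on something with over 40 N, if the wrist force passes 120 N, or if a joint passes its speed limit or range.

## Working session

There is one attempt and no reset: what is moved stays moved. The work goes in short steps, Python scripts to look and compute and a shell command to move; the robot and the scene stay as the last step left them, time stands still between calls to the robot, and variables do not carry over. Pictures are saved under pics/ and viewed, at most 10 in all, crops included, and the job is handed in when it is done.

```bash
mkdir -p pics
cat > h.py <<'E'
import numpy as np, cv2
from workcell import sensors, imaging, order, spotter
def back(name,px,z):
    c=imaging.calibration(name); K,R,t=[np.array(c[k],float) for k in("mtx","R","t")]
    d=R.T@np.linalg.inv(K)@np.array([px[0],px[1],1.]); o=-R.T@t.ravel()
    return o+d*(z-o[2])/d[2]
E
python3 - <<'E'
from h import *
o=sensors.get_obs(); print(o["clock"],o["position"],o["ee_rot"],o["grip_width"])
for n in("top","side"):
    im=imaging.camera(n); cv2.imwrite(f"pics/{n}0.png",im)
    for l in("reject_flange","good_flange_1","reject_carton"):
        for d in spotter.look_for(l,n): print(n,l,np.round(d["pixel"]),round(d["conf"],2),np.round(back(n,d["pixel"],0.02 if "fl" in l else -0.045),3))
E
```

```text
0.0 [0.14897161 0.60661699 0.24749573] [ 1.20093404e-01  9.92762330e-01 -7.25923736e-04 -5.96092326e-05] 1.002139288587345
top reject_flange [182. 211.] 0.92 [0.52  0.315 0.02 ]
top reject_flange [293. 328.] 0.84 [0.321 0.119 0.02 ]
top reject_flange [400. 307.] 0.79 [ 0.36  -0.063  0.02 ]
top reject_flange [186. 414.] 0.76 [0.177 0.296 0.02 ]
top reject_flange [264. 222.] 0.64 [0.502 0.173 0.02 ]
top good_flange_1 [367. 211.] 0.95 [ 0.525 -0.005  0.02 ]
top good_flange_1 [479. 230.] 0.95 [ 0.493 -0.2    0.02 ]
top good_flange_1 [264. 224.] 0.51 [0.5   0.172 0.02 ]
top reject_carton [307.  90.] 0.7 [ 0.765  0.105 -0.045]
side reject_flange [272. 155.] 0.71 [0.514 0.313 0.02 ]
side reject_flange [148. 215.] 0.7 [0.17  0.276 0.02 ]
side reject_flange [236. 236.] 0.64 [0.32  0.113 0.02 ]
side reject_flange [289. 285.] 0.6 [ 0.357 -0.062  0.02 ]
side good_flange_1 [383. 308.] 0.91 [ 0.492 -0.206  0.02 ]
side good_flange_1 [343. 242.] 0.63 [ 0.516 -0.026  0.02 ]
side reject_carton [411. 200.] 0.74 [ 0.774  0.04  -0.045]
```

View pics/top0.png

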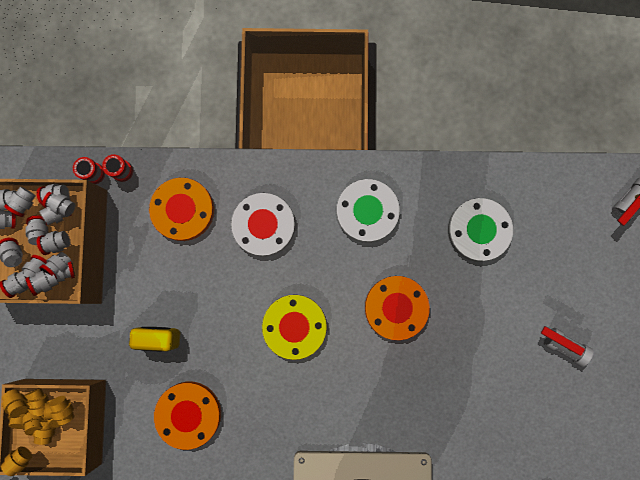

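View pics/side0.png

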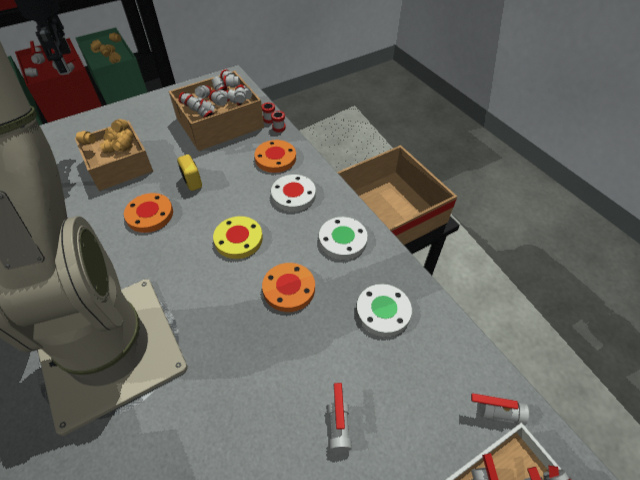

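The top view's candidates are:
- Orange discs at (181,209), (398,308) and (187,416).
- A yellow disc at (294,327).
- The aluminium disc with a red sticker at (263,224). This one fits the description.

The green-stickered discs are at (368,210) and (481,229). The carton opening spans columns 243–369 and the bench edge is at row ~150. The side view agrees: the aluminium disc with red is at (293,192). Next I check it in a close crop and work out the approach.

```bash
cat > m.py <<'E'
from h import *
from scipy.spatial.transform import Rotation as Ro
im=cv2.imread("pics/top0.png"); cv2.imwrite("pics/crop0.png",cv2.resize(im[170:280,210:320],None,fx=4,fy=4))
hsv=cv2.cvtColor(im,cv2.COLOR_BGR2HSV)
m=((hsv[...,0]<8)|(hsv[...,0]>172))&(hsv[...,1]>150); m=m.astype(np.uint8); m[:,:230]=0;m[:,300:]=0;m[:190]=0;m[260:]=0
M=cv2.moments(m,True); p=(M["m10"]/M["m00"],M["m01"]/M["m00"]); f=back("top",p,.02); print("flange",p,f.round(4))
for q in((243,30),(369,30),(238,150),(375,150)): print("rim",q,back("top",q,-.045).round(3))
for q in((250,150),(370,152)): print("edge",back("top",q,0).round(3))
E
python3 m.py
```

```text
flange (262.1301169590643, 223.58918128654972) [0.5001 0.1758 0.02  ]
rim (243, 30) [ 0.88   0.228 -0.045]
rim (369, 30) [ 0.883 -0.012 -0.045]
rim (238, 150) [ 0.647  0.231 -0.045]
rim (375, 150) [ 0.65  -0.024 -0.045]
edge [0.635 0.203 0.   ]
edge [ 0.634 -0.012  0.   ]
```

View pics/crop0.png

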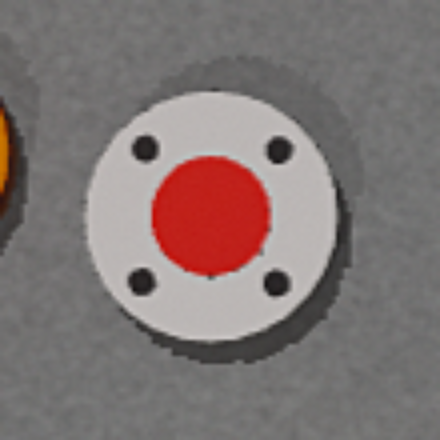

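The crop shows an aluminium disc with a round red sticker, so the choice is right. It lies at about (0.502, 0.176). The carton spans y −0.012 to 0.228, with its middle at about 0.107. I'll push along (0.941, −0.338), with both fingers cradling the rim. The standoff is 100 mm behind the disc.

```bash
python3 -m inch '[[[-0.346,-0.324,0.10,0,0,0.105,-0.4],[-0.346,-0.324,0.10,0,0,0.105,-0.4],[-0.346,-0.324,0.10,0,0,0.105,-0.4],[-0.346,-0.324,0.10,0,0,0.105,-0.4],[-0.346,-0.324,0.10,0,0,0.105,-0.4],[-0.346,-0.324,0.10,0,0,0.105,-0.4],[-0.346,-0.324,0.10,0,0,0.105,-0.4],[-0.346,-0.324,0.10,0,0,0.105,-0.4],[-0.346,-0.324,0.10,0,0,0.105,-0.4],[-0.346,-0.324,0.10,0,0,0.105,-0.4]]]'
```

```text
clock: 1.4
position: [0.409, 0.2067, 0.148]
ee_rot: [0.173, 0.985, 0.0, 0.0]
ft_force: [-0.2, 0.3, 0.1]
grip_width: 0.701
grasp_force: 0.0
```

```bash
cat > w.py <<'E'
from h import *
from scipy.spatial.transform import Rotation as Ro
import sys
o=sensors.get_obs(); im=imaging.camera("wrist"); cv2.imwrite(f"pics/{sys.argv[1]}.png",im)
c=imaging.calibration("wrist"); T=np.array(c["tool_from_camera"]); K=np.array(c["mtx"])
R=Ro.from_quat(o["ee_rot"]).as_matrix(); p0=np.array(o["position"])
hsv=cv2.cvtColor(im,cv2.COLOR_BGR2HSV)
m=(((hsv[...,0]<8)|(hsv[...,0]>172))&(hsv[...,1]>150)).astype(np.uint8)
n,_,st,ce=cv2.connectedComponentsWithStats(m)
print(o["position"],o["ee_rot"])
for i in range(1,n):
    if st[i,4]<800: continue
    d=R@T[:3,:3]@np.linalg.inv(K)@np.r_[ce[i],1]; q=p0+R@T[:3,3]
    w=q+d*(.02-q[2])/d[2]; print(ce[i].round(),st[i,4],"world",w.round(4),"tool",(R.T@(w-p0)).round(4))
E
python3 w.py w1
```

```text
[0.40904028 0.20669578 0.14800378] [1.73299088e-01 9.84869228e-01 9.33644122e-06 1.71836516e-04]
[136. 164.] 5650 world [0.3249 0.1181 0.02  ] tool [ 0.0489 -0.112   0.128 ]
[534. 343.] 3866 world [0.5266 0.3196 0.02  ] tool [-0.072   0.1462  0.128 ]
[326. 374.] 3557 world [0.5014 0.176  0.02  ] tool [-0.0973  0.0027  0.128 ]
```

View pics/w1.png

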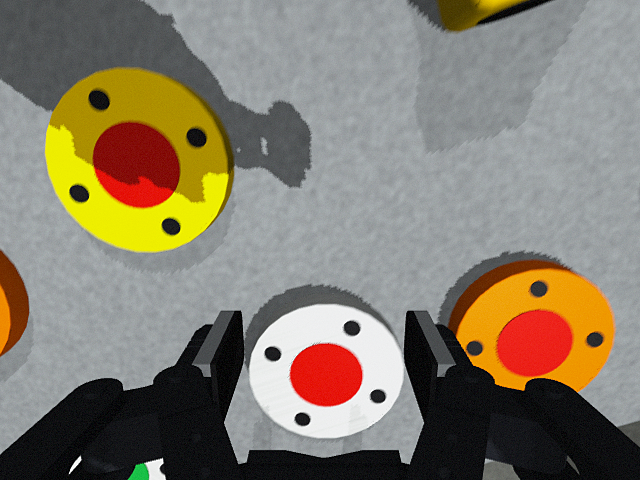

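The wrist view shows the red-stickered disc at (326,374), centred between the fingers. It lies 97 mm ahead along tool −x, offset +3 mm in y. The yellow disc at (136,164) and the orange one at (534,343) are clear of the fingers. Next I descend.

```bash
python3 -m inch '[[[0,0.003,0.03,0,0,0,-0.4],[0,0.003,0.07,0,0,0,-0.4],[0,0.003,0.10,0,0,0,-0.4],[0,0.003,0.115,0,0,0,-0.4],[0,0.003,0.125,0,0,0,-0.4],[0,0.003,0.130,0,0,0,-0.4],[0,0.003,0.130,0,0,0,-0.4],[-0.02,0.003,0.130,0,0,0,-0.4],[-0.04,0.003,0.130,0,0,0,-0.4],[-0.04,0.003,0.130,0,0,0,-0.4]]]'
```

```text
clock: 2.45
position: [0.4489, 0.1986, 0.0196]
ee_rot: [0.173, 0.985, 0.001, 0.001]
ft_force: [-0.2, -0.1, 0.1]
grip_width: 0.7
grasp_force: 0.0
```

```bash
python3 -m inch '[[[-0.01,0,0,0,0,0,-0.4],[-0.02,0,0,0,0,0,-0.4],[-0.03,0,0,0,0,0,-0.4],[-0.04,0,0,0,0,0,-0.4],[-0.05,0,0,0,0,0,-0.4],[-0.06,0,0,0,0,0,-0.4],[-0.07,0,0,0,0,0,-0.4],[-0.08,0,0,0,0,0,-0.4]]]'; python3 w.py w2
python3 - <<'E'
from h import *
im=imaging.camera("top"); cv2.imwrite("pics/top2.png",im)
E
```

```text
clock: 3.25
position: [0.5224, 0.1717, 0.0183]
ee_rot: [0.172, 0.985, 0.0, -0.0]
ft_force: [-5.0, 1.9, 3.8]
grip_width: 0.705
grasp_force: 2.7
[0.52243566 0.17171119 0.01827312] [ 1.72032533e-01  9.85091265e-01  1.55504002e-05 -8.23766100e-05]
[324. 443.] 2030 world [0.5584 0.1598 0.02  ] tool [-0.0379  0.001  -0.0017]
```

View pics/top2.png

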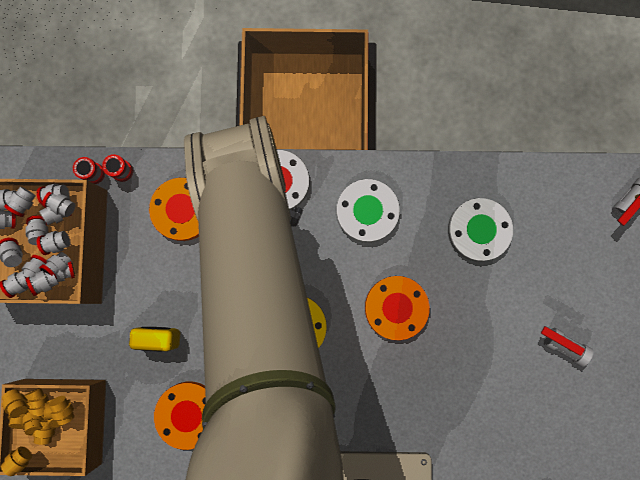

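The top view shows the disc ahead of the fingers, centred around (280,180), which is about (0.574, 0.150). It is on course for the carton, and the greens at (368,210) and (481,229) haven't moved. Now I push it over the edge.

```bash
python3 -m inch '[[[-0.015,0,0,0,0,0,-0.4],[-0.03,0,0,0,0,0,-0.4],[-0.05,0,0,0,0,0,-0.4],[-0.07,0,0,0,0,0,-0.4],[-0.09,0,0,0,0,0,-0.4],[-0.11,0,0,0,0,0,-0.4],[-0.13,0,0,0,0,0,-0.4],[-0.15,0,0,0,0,0,-0.4],[-0.15,0,0,0,0,0,-0.4]]]'
python3 - <<'E'
from h import *
for n in("top","side"): cv2.imwrite(f"pics/{n}3.png",imaging.camera(n))
E
```

```text
clock: 4.25
position: [0.665, 0.1187, 0.0182]
ee_rot: [0.173, 0.985, -0.001, 0.001]
ft_force: [-0.1, -0.2, -0.4]
grip_width: 0.7
grasp_force: 0.0
```

View pics/side3.png

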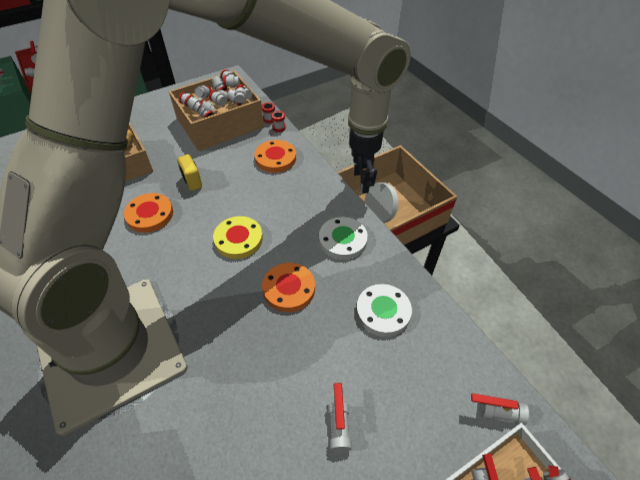

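The side view shows the disc inside the carton at about (385,203), standing on its edge or still tumbling. The greens at (343,238) and (384,309) are in place. I'll raise the tool, back off and look again.

```bash
python3 -m inch '[[[0,0,-0.04,0,0,0,-0.4],[0,0,-0.09,0,0,0,-0.4],[0,0,-0.14,0,0,0,-0.4],[0.05,0,-0.17,0,0,0,-0.4],[0.1,0,-0.18,0,0,0,-0.4],[0.15,0,-0.18,0,0,0,-0.4],[0.2,0,-0.18,0,0,0,-0.4],[0.2,0,-0.18,0,0,0,-0.4],[0.2,0,-0.18,0,0,0,-0.4],[0.2,0,-0.18,0,0,0,-0.4]]]'
python3 - <<'E'
from h import *
a=imaging.camera("top");b=imaging.camera("side"); im=np.vstack([cv2.resize(a[0:270,150:510],(720,540))[:300],cv2.resize(b[130:280,200:500],(720,360))[:300]]); cv2.imwrite("pics/end.png",im)
for l in("reject_flange","good_flange_1"):
  for n in("top","side"):
    for d in spotter.look_for(l,n): print(n,l,np.round(d["pixel"]),round(d["conf"],2))
E
```

```text
clock: 5.35
position: [0.4752, 0.1886, 0.1985]
ee_rot: [0.172, 0.985, 0.0, 0.0]
ft_force: [0.8, 0.3, 0.4]
grip_width: 0.705
grasp_force: 0.0
top reject_flange [310. 102.] 0.73
top reject_flange [398. 306.] 0.68
top reject_flange [312. 321.] 0.67
top reject_flange [179. 424.] 0.66
side reject_flange [288. 286.] 0.93
side reject_flange [148. 212.] 0.86
side reject_flange [239. 237.] 0.85
side reject_flange [390. 206.] 0.81
side reject_flange [271. 157.] 0.79
top good_flange_1 [368. 210.] 0.64
top good_flange_1 [482. 228.] 0.64
side good_flange_1 [345. 239.] 0.97
side good_flange_1 [386. 308.] 0.75
```

View pics/end.png

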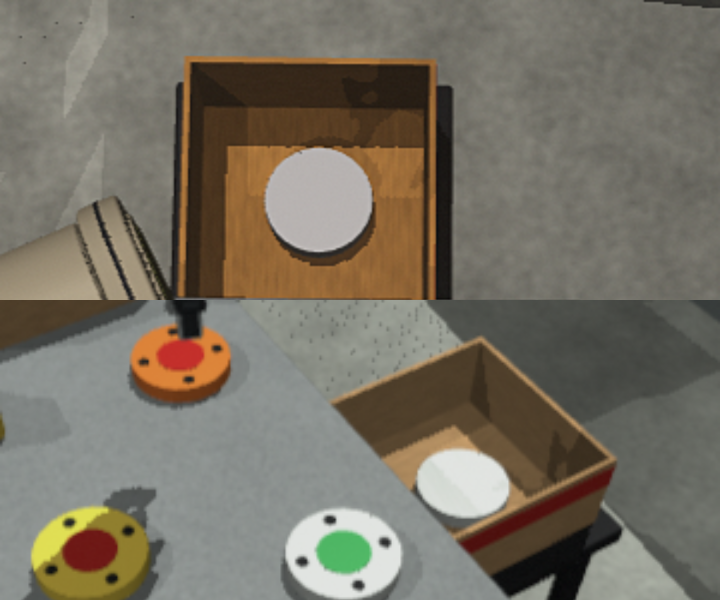

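The disc lies flat and upside down in the middle of the carton, at top pixel (310,102). The greens have not moved, at (368,210) and (482,228), and the arm is clear.

```bash
python3 -m inch '[[[0,0,0,0,0,0,-0.4],[0,0,0,0,0,0,-0.4],[0,0,0,0,0,0,-0.4],[0,0,0,0,0,0,-0.4],[0,0,0,0,0,0,-0.4]]]' >/dev/null; python3 -c "
from workcell import order; print(order.hand_in())"
```

```text
the job is handed in; nothing more can be done
None
```

The red-stickered flange was slid off the far edge without being lifted and lies flat, upside down, in the reject carton; both green-stickered flanges are where they started, and the job is handed in (no verdict was returned).

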